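Find the tired bag clip by feel and slide it to the reject mat

ROBOT

A 6-joint arm with a two-finger parallel gripper is mounted at the origin on a cart in front of the work surface, level with it; the furniture and walls round the work are solid. World frame = base frame: x ahead of the robot, y to its left, z up, the work surface at z = 0. Lengths are in m, angles in degrees, forces in N, time in s.
With the tool pointing down it reaches from about 0.3 to 0.75 m from the base axis. Payload 8.5 kg.
Tool frame: the origin (TCP) lies at the centre of the arm's flange, where the gripper is bolted on; the fingertips stand 173 mm ahead of it and the grasp point (between the pads) lies env.pinch_z ahead of it (env.pinch_z is the distance from the TCP to the grasp point, in m); z points along the fingers, y is the line along which they close (so a half turn about z gives the same grasp; the last joint's range is limited). The gripper opens to 85 mm and grips with 20 to 120 N. Pads are 22 mm wide; open, the fingers measure 114 mm over their backs; the gripper's body (76 mm by 85 mm) begins 54 mm behind the grasp point. The pads swing forward as they close: fully open they stand 13 mm farther back than shut.
Start: joints at [-79.257, 21.807, 74.336, -0, 83.858, -12.336], TCP at [0.216, -0.506, 0.405] pointing down, gripper open.
Joint ranges: [-178.18, 178.18], [-50.72, 133.34], [12.68, 142.11], [-81.47, 261.47], [9.98, 163.14], [-165.26, 165.26]. Speed limits (degrees/s): [136.94, 136.94, 180, 180, 180, 180].

INTERFACE

Orientations are given as a 3x3 rotation matrix whose columns are the frame's x, y, z axes.
In Python, from rig import env, get_image, job, spotter gives the robot as it stands. The module is installed in compiled form; this text tells all that it offers.
- The arm moves only by the shell command python3 -m creep 'ROWS' [FORCE]. ROWS is text: rows parted by semicolons, each of 7 numbers parted by spaces: the turn, a rotation vector about the tool's x, y, z in units of 8 degrees (1.0 is 8 degrees), then the shift along the tool's x, y, z in units of 30 mm (1.0 is 30 mm), then the finger opening in mm, from 0 to 85.4. A call has 1 to 12 rows; each row is the pose to reach, as a shift and turn from the pose commanded when the call began, along the tool's axes at that moment; what a row does not reach only later rows make up. A row lasts 1/10 s, in which the tool goes at most 50 mm and 8.59 degrees, less where a joint would pass 70% of its speed; a pose out of reach is approached as far as the arm can. A call with a gripper value outside its range is refused whole. The fingers move at their own pace and stop on an object; FORCE is the grip in N (left out, the last holds). Time passes only in rows, so rows that repeat a pose let the fingers close. It gives the time, the measured TCP pose, the force, the opening and the grip force at its end, in the units of the state.
- env.observe(): the state, without advancing time (a new reading comes with each control period).
- get_image(name): name is "side" or "top" or "wrist"; returns a dict with "image" (384x512x3 uint8, blue, green, red), "depth" (384x512 float32, m along the optical axis (not along the pixel's ray), 0 where there is no reading), "intrinsics" (3x3 intrinsics, pixels), "view" (4x4, takes a point from world to camera coordinates). Camera axes: x right, y up, looking along -z (the intrinsics and any distortion apply to the point x, -y, -z); pixel columns grow to the right and rows downward; lengths in m; the calibration is good to about 2 mm. The wrist camera is an equidistant fisheye: a pixel r from the principal point sees the ray r / f radians off the axis. A picture is of the moment at which its call begins.
- job.close_job(): hands the job in; it is judged then, once.
Trained networks look in a picture, given as the dict that the camera call returned (one of the last four; its "shot" number tells which), for a name from the list of things; names that differ only in an ending like _2 or _b are one class to them, and where a whole thing is asked for, a point or a joint stands for the part that bears it (a point fixed in the world has none). Each returns a list of dicts, best first, with "p" (0 to 1); they miss things now and then, are a little off and sometimes report something else, mostly with a low value. They report only what shows in the picture. A call takes as long as a camera call. They do not tell look-alikes from the thing itself.
- spotter.boxes_of(label, picture): "xy" ([column, row] in pixels, amid what is visible of it).
The state is a dict: "time_s": time; "q": joint angles; "qvel": joint speeds; "joint_efforts": joint torques, N m; "position": TCP position; "tool_rot": TCP orientation; "ft_force": force on the tool from outside, world axes, zero at the start; "wrist_torque": the same for the moment, N m; "grip_width": finger opening in m; "gripper_force": force on a finger pad.
Only numpy, scipy, OpenCV 4.12 (cv2) and the standard library are available. Lean on these libraries where they do the work, as an engineer would, in place of code of your own. Each camera call takes 0.05 s, during which the arm holds its last target. There are 200 camera calls.

TASK

One of the four green bag clips has a tired spring: find it by squeezing the clips open, pressing their thumb pads down against the worktop. Slide the tired clip along the worktop onto the red mat without lifting it, and there press its pad gently down once more to make sure. Leave the sound clips where they lie and do not disturb the other things.

Things in the scene. Friction and masses are not known exactly. Their poses are not given: they have to be found in the camera images.
- clip_a_centre (a point): Green bag clip, 125 mm, 90 g, one of 4 alike, lying flat, I-shaped from above. Point on its hinge, 20 mm up; its x to the jaws. Waist 34 mm wide, x -40 to +25, lower half 8 mm thick, cheeks 25 mm high at x -11 to 11. Jaws (x +25 to +60, 24 mm high) and foot of the tail (x -65 to -40, 10 mm high) are 60 mm wide: fingers beside the waist can hook their square shoulders and drag it
- clip_a_pad (a point): Top centre of that clip's thumb pad (34 wide, 30 mm long), the raised end of its upper lever: 41 mm above the worktop at clip x = -52 mm, jaws shut. Pressing it straight down about 17 mm opens the jaws fully; it springs back. 12 mm down, a sound clip pushes back with about 12 to 18 N, a tired one with about 5 N
- clip_b_centre (a point): Green bag clip, 125 mm, 90 g, one of 4 alike, lying flat, I-shaped from above. Point on its hinge, 20 mm up; its x to the jaws. Waist 34 mm wide, x -40 to +25, lower half 8 mm thick, cheeks 25 mm high at x -11 to 11. Jaws (x +25 to +60, 24 mm high) and foot of the tail (x -65 to -40, 10 mm high) are 60 mm wide: fingers beside the waist can hook their square shoulders and drag it
- clip_b_pad (a point): Top centre of that clip's thumb pad (34 wide, 30 mm long), the raised end of its upper lever: 41 mm above the worktop at clip x = -52 mm, jaws shut. Pressing it straight down about 17 mm opens the jaws fully; it springs back. 12 mm down, a sound clip pushes back with about 12 to 18 N, a tired one with about 5 N
- clip_c_centre (a point): Green bag clip, 125 mm, 90 g, one of 4 alike, lying flat, I-shaped from above. Point on its hinge, 20 mm up; its x to the jaws. Waist 34 mm wide, x -40 to +25, lower half 8 mm thick, cheeks 25 mm high at x -11 to 11. Jaws (x +25 to +60, 24 mm high) and foot of the tail (x -65 to -40, 10 mm high) are 60 mm wide: fingers beside the waist can hook their square shoulders and drag it
- clip_c_pad (a point): Top centre of that clip's thumb pad (34 wide, 30 mm long), the raised end of its upper lever: 41 mm above the worktop at clip x = -52 mm, jaws shut. Pressing it straight down about 17 mm opens the jaws fully; it springs back. 12 mm down, a sound clip pushes back with about 12 to 18 N, a tired one with about 5 N
- clip_d_centre (a point): Green bag clip, 125 mm, 90 g, one of 4 alike, lying flat, I-shaped from above. Point on its hinge, 20 mm up; its x to the jaws. Waist 34 mm wide, x -40 to +25, lower half 8 mm thick, cheeks 25 mm high at x -11 to 11. Jaws (x +25 to +60, 24 mm high) and foot of the tail (x -65 to -40, 10 mm high) are 60 mm wide: fingers beside the waist can hook their square shoulders and drag it
- clip_d_pad (a point): Top centre of that clip's thumb pad (34 wide, 30 mm long), the raised end of its upper lever: 41 mm above the worktop at clip x = -52 mm, jaws shut. Pressing it straight down about 17 mm opens the jaws fully; it springs back. 12 mm down, a sound clip pushes back with about 12 to 18 N, a tired one with about 5 N
- reject_mat: thin flat red mat with dark edging, 150 x 190 mm (its x by y), where the reject goes; lies flush on the worktop on the robot's left or right, origin at its centre, does not move, and clips slide over its edge unhindered
- tin: low round food tin, 86 mm across, 40 mm high, on the opposite side from the mat; bystander; origin at the centre of its underside
- spice_a: spice jar with red cap, 45 mm across, 106 mm high, behind the clips; bystander; origin at the centre of its underside
- spice_b: spice jar with red cap, 45 mm across, 106 mm high, behind the clips; bystander; origin at the centre of its underside
- glass: drinking glass, 81 mm across, 91 mm high, behind the clips; bystander; origin at the centre of its underside
Not all that is in view belongs to the job. Leave any purple look-alike of the part that bears clip_c_centre alone.

How it is judged (in metres and radians):
On the way:
1. a clip on the mat is squeezed and proves tired: its thumb pad is at least 6 mm down under less than 7 N from the fingers (((x of clip_a_centre in the frame of reject_mat between -0.075 and 0.075 m and y of clip_a_centre in the frame of reject_mat between -0.095 and 0.095 m and z of clip_a_pad in the frame of clip_a_centre below 0.015 m and contact force between the fingers and clip_a between 0.5 and 7 N) or (x of clip_b_centre in the frame of reject_mat between -0.075 and 0.075 m and y of clip_b_centre in the frame of reject_mat between -0.095 and 0.095 m and z of clip_b_pad in the frame of clip_b_centre below 0.015 m and contact force between the fingers and clip_b between 0.5 and 7 N) or (x of clip_c_centre in the frame of reject_mat between -0.075 and 0.075 m and y of clip_c_centre in the frame of reject_mat between -0.095 and 0.095 m and z of clip_c_pad in the frame of clip_c_centre below 0.015 m and contact force between the fingers and clip_c between 0.5 and 7 N) or (x of clip_d_centre in the frame of reject_mat between -0.075 and 0.075 m and y of clip_d_centre in the frame of reject_mat between -0.095 and 0.095 m and z of clip_d_pad in the frame of clip_d_centre below 0.015 m and contact force between the fingers and clip_d between 0.5 and 7 N))), for 0.1 s.
At the end, for the whole second after the job is handed in: One clip, the tired one, lies flat on the worktop with its hinge point over the red mat; the other three lie flat within 50 mm of where they started (((x of clip_a_centre in the frame of reject_mat between -0.075 and 0.075 m and y of clip_a_centre in the frame of reject_mat between -0.095 and 0.095 m and distance of each of clip_b_centre, clip_c_centre, clip_d_centre from where it was at the start of the episode below 0.05 m) or (x of clip_b_centre in the frame of reject_mat between -0.075 and 0.075 m and y of clip_b_centre in the frame of reject_mat between -0.095 and 0.095 m and distance of each of clip_a_centre, clip_c_centre, clip_d_centre from where it was at the start of the episode below 0.05 m) or (x of clip_c_centre in the frame of reject_mat between -0.075 and 0.075 m and y of clip_c_centre in the frame of reject_mat between -0.095 and 0.095 m and distance of each of clip_a_centre, clip_b_centre, clip_d_centre from where it was at the start of the episode below 0.05 m) or (x of clip_d_centre in the frame of reject_mat between -0.075 and 0.075 m and y of clip_d_centre in the frame of reject_mat between -0.095 and 0.095 m and distance of each of clip_a_centre, clip_b_centre, clip_c_centre from where it was at the start of the episode below 0.05 m)) and angle between each of clip_a_centre, clip_b_centre, clip_c_centre, clip_d_centre's own z axis and vertical below 0.2 rad and height (world z) of each of clip_a_centre, clip_b_centre, clip_c_centre, clip_d_centre below 0.03 m); the robot touches nothing.
It fails at once if a clip is lifted more than 30 mm off the worktop (height (world z) of any of clip_a_centre, clip_b_centre, clip_c_centre, clip_d_centre above 0.05 m).
It fails at once if the tin, a spice jar or the glass is moved more than 30 mm (distance of any of tin, spice_a, spice_b, glass from where it was at the start of the episode above 0.03 m).
It also fails if it takes over 72 s, if anything falls off the work surface, if the arm or the gripper's body presses on something with over 40 N, if the wrist force passes 120 N, or if a joint passes its speed limit or range.

## Working session

There is one attempt and no reset: what is moved stays moved. The work goes in short steps, Python scripts to look and compute and a shell command to move; the robot and the scene stay as the last step left them, time stands still between calls to the robot, and variables do not carry over. Pictures are saved under pics/ and viewed, at most 10 in all, crops included, and the job is handed in when it is done.

```bash
mkdir -p pics; python3 - <<'E'
from rig import env,get_image,spotter
import cv2,numpy as np
p=get_image("top"); cv2.imwrite("pics/top.png",p["image"])
np.savez("top.npz",**{k:p[k] for k in("image","depth","intrinsics","view")})
for l in("clip_a_centre","clip_a_pad","reject_mat","tin","spice_a","glass"):
    print(l,[(np.round(d["xy"]),round(d["p"],2)) for d in spotter.boxes_of(l,p)])
s=env.observe();print(s["tool_rot"],s["position"],env.pinch_z,p["view"],p["intrinsics"],s["grip_width"],s["time_s"])
E
```

```text
clip_a_centre [(array([332., 189.]), 0.63), (array([293., 143.]), 0.31)]
clip_a_pad [(array([331., 185.]), 0.95)]
reject_mat [(array([360., 239.]), 0.8), (array([154., 252.]), 0.53)]
tin [(array([196., 190.]), 0.61), (array([156., 254.]), 0.6)]
spice_a [(array([181., 139.]), 0.54), (array([236., 140.]), 0.52)]
glass [(array([291., 144.]), 0.79)]
[[ 9.19955855e-01  3.92021957e-01 -9.85898648e-05]
 [ 3.92021967e-01 -9.19955788e-01  3.54996869e-04]
 [ 4.84682507e-05 -3.65230841e-04 -9.99999932e-01]] [ 0.2155928  -0.50595755  0.40457566] 0.1547 [[-0.02501993 -0.99948825 -0.01993114  0.07484545]
 [ 0.98934462 -0.02761661  0.14294943 -0.58288463]
 [-0.1434267  -0.01614218  0.98952929 -1.17170758]
 [ 0.          0.          0.          1.        ]] [[409.85968674   0.         252.44318342]
 [  0.         409.85968674 185.48396642]
 [  0.           0.           1.        ]] 0.0853843987893671 0.35
```

View pics/top.png

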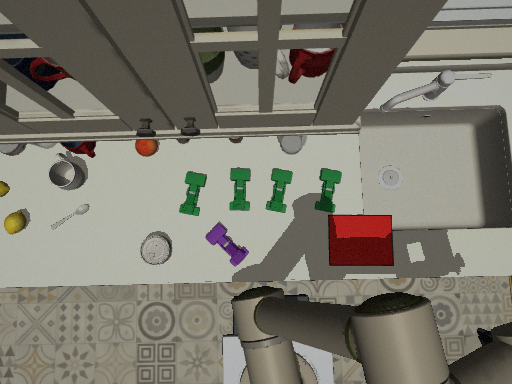

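The top view shows four green clips at about (193,193), (240,189), (280,190) and (329,190). The purple look-alike is at (227,244), the red mat at (360,240) and the tin at (156,250). Next I'll measure the green blobs in world coordinates.

```bash
cat > h.py <<'E'
import numpy as np,cv2
def world(p):
    K=p["intrinsics"];d=p["depth"];h,w=d.shape
    u,v=np.meshgrid(np.arange(w),np.arange(h))
    c=np.stack([(u-K[0,2])*d/K[0,0],-(v-K[1,2])*d/K[1,1],-d],-1)
    V=p["view"];return (c-V[:3,3])@V[:3,:3]   # R^T(c-t)
def green(img):
    H=cv2.cvtColor(img,cv2.COLOR_BGR2HSV);return cv2.inRange(H,(50,120,40),(75,255,255))
def red(img):
    H=cv2.cvtColor(img,cv2.COLOR_BGR2HSV);return cv2.inRange(H,(0,150,50),(8,255,255))|cv2.inRange(H,(172,150,50),(180,255,255))
def blobs(p,mask,amin):
    W=world(p);n,L,S,C=cv2.connectedComponentsWithStats(mask)
    out=[]
    for i in range(1,n):
        if S[i,4]<amin: continue
        P=W[(L==i)&(p["depth"]>0)];out.append((C[i],P))
    return out
def clip(P):
    P=P[(P[:,2]>0.003)&(P[:,2]<.06)]
    (c,s,a)=cv2.minAreaRect(P[:,:2].astype(np.float32))
    b=cv2.boxPoints((c,s,a));e=b[1]-b[0];f=b[2]-b[1]
    ax=(e if np.hypot(*e)>np.hypot(*f) else f);ax=ax/np.hypot(*ax)
    t=(P[:,:2]-c)@ax
    hi=t[P[:,2]>.030]  # pad
    if len(hi) and hi.mean()>0: ax=-ax;t=-t
    c=np.array(c)
    return dict(c=c,size=s,ax=ax,ang=np.degrees(np.arctan2(ax[1],ax[0])),hinge=c+.0025*ax,pad=c-.0495*ax,zt=[np.round(np.percentile(P[(t>a)&(t<a+.02),2],90),3) if ((t>a)&(t<a+.02)).any() else None for a in np.arange(-.07,.06,.02)])
E
python3 - <<'E'
from h import *
p=dict(np.load("top.npz"))
np.set_printoptions(precision=4,suppress=True)
for c,P in blobs(p,green(p["image"]),100): print(c,clip(P))
for c,P in blobs(p,red(p["image"]),500):
    P=P[abs(P[:,2])<.02]; print("mat",c,len(P),cv2.minAreaRect(P[:,:2].astype(np.float32))if len(P) else 0)
i=cv2.resize(p["image"][125:275,140:400],None,fx=3,fy=3,interpolation=cv2.INTER_CUBIC);cv2.imwrite("pics/crop.png",i)
W=world(p)
for n,(u,v) in dict(tin=(156,249),glass=(291,144),j1=(181,139),j2=(236,140),purple=(227,244)).items(): print(n,W[v,u])
E
```

```text
[239.5299 188.4965] {'c': array([0.578 , 0.0991]), 'size': (0.05570050701498985, 0.12508131563663483), 'ax': array([ 0.9984, -0.0572], dtype=float32), 'ang': np.float32(-3.2806213), 'hinge': array([0.5805, 0.099 ]), 'pad': array([0.5286, 0.102 ]), 'zt': [np.float64(0.044), np.float64(0.042), np.float64(0.036), np.float64(0.028), np.float64(0.026), np.float64(0.026), np.float64(0.026)]}
[278.7795 189.7026] {'c': array([ 0.5714, -0.0188]), 'size': (0.058584026992321014, 0.12610174715518951), 'ax': array([ 0.9771, -0.2126], dtype=float32), 'ang': np.float32(-12.275341), 'hinge': array([ 0.5738, -0.0193]), 'pad': array([ 0.523 , -0.0082]), 'zt': [np.float64(0.043), np.float64(0.042), np.float64(0.034), np.float64(0.027), np.float64(0.026), np.float64(0.026), np.float64(0.025)]}
[327.7725 189.382 ] {'c': array([ 0.5677, -0.1661]), 'size': (0.058179356157779694, 0.12565593421459198), 'ax': array([ 0.9764, -0.2161], dtype=float32), 'ang': np.float32(-12.479416), 'hinge': array([ 0.5701, -0.1667]), 'pad': array([ 0.5194, -0.1554]), 'zt': [np.float64(0.043), np.float64(0.042), np.float64(0.034), np.float64(0.029), np.float64(0.026), np.float64(0.026), np.float64(0.026)]}
[192.4456 192.829 ] {'c': array([0.5688, 0.2425]), 'size': (0.05856915935873985, 0.12446469813585281), 'ax': array([ 0.9758, -0.2187], dtype=float32), 'ang': np.float32(-12.633054), 'hinge': array([0.5713, 0.2419]), 'pad': array([0.5205, 0.2533]), 'zt': [np.float64(0.045), np.float64(0.041), np.float64(0.034), np.float64(0.028), np.float64(0.027), np.float64(0.027), np.float64(0.026)]}
mat [360.13   239.9118] 3053 ((0.41905534267425537, -0.258115291595459), (0.18578042089939117, 0.14613129198551178), 88.44383239746094)
tin [0.4057 0.346  0.038 ]
glass [ 0.7138 -0.0616  0.0159]
j1 [0.7275 0.2681 0.0618]
j2 [0.724  0.1054 0.0445]
purple [0.415  0.1387 0.029 ]
```

View pics/crop.png

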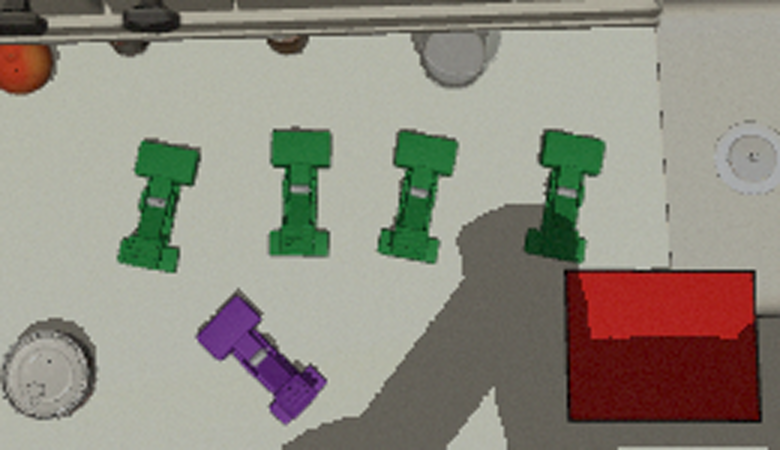

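Candidates in the crop, all of the same make:
- Green clips at crop (165,205), (300,190), (418,195) and (565,195). These four fit the description.
- The purple one at (260,355) is the look-alike, so I'll leave it alone.

The mat is on the robot's right, at about (0.419, -0.258). I'll press the rightmost clip's pad first.

```bash
python3 -m creep '0 0 2.885 13.9 -6.78 4.8 0;0 0 2.885 13.9 -6.78 4.8 0;0 0 2.885 13.9 -6.78 4.8 0;0 0 2.885 13.9 -6.78 4.8 0;0 0 2.885 13.9 -6.78 4.8 0;0 0 2.885 13.9 -6.78 4.8 0;0 0 2.885 13.9 -6.78 4.8 0;0 0 2.885 13.9 -6.78 4.8 0;0 0 2.885 13.9 -6.78 4.8 0;0 0 2.885 13.9 -6.78 4.8 0;0 0 2.885 13.9 -6.78 4.8 0;0 0 2.885 13.9 -6.78 4.8 0' 40; python3 - <<'E'
from rig import get_image,env
import cv2
p=get_image("wrist");cv2.imwrite("pics/w1.png",p["image"]);s=env.observe();print(s["position"],s["tool_rot"],s["ft_force"],s["q"])
E
```

```text
time_s: 1.55
position: [0.5197, -0.1549, 0.2605]
tool_rot: [[1.0, 0.002, -0.001], [0.002, -1.0, 0.0], [-0.001, -0.0, -1.0]]
ft_force: [0.0, -0.4, 0.2]
grip_width: -0.0001
gripper_force: 0.0
[ 0.5193538  -0.15569427  0.26085683] [[ 9.99999991e-01  1.29221585e-04  3.66167938e-05]
 [ 1.29232049e-04 -9.99999951e-01 -2.85911619e-04]
 [ 3.65798461e-05  2.85916349e-04 -9.99999958e-01]] [-1.01013865 -0.78485805 -0.73813968] [-2.92019176e+01  2.95404304e+01  8.77601408e+01 -1.49414046e-02
  6.26896058e+01  6.07975324e+01]
```

View pics/w1.png

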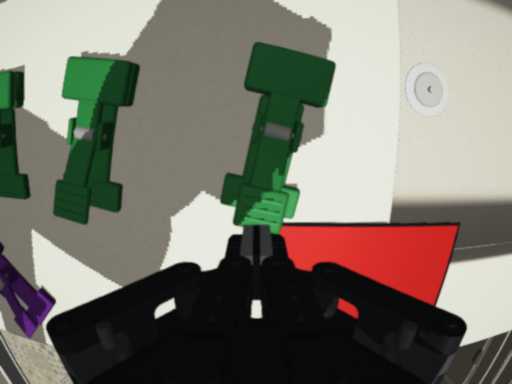

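The tips are right over the first pad, at pixel (257,228). The wrist view confirms the green clip with its pad towards the robot, so I'll press it 12 mm down.

```bash
python3 -m creep '0 0 0 0 0 0.8 0;0 0 0 0 0 1.2 0;0 0 0 0 0 1.4 0;0 0 0 0 0 1.55 0;0 0 0 0 0 1.7 0;0 0 0 0 0 1.8 0;0 0 0 0 0 1.9 0;0 0 0 0 0 1.95 0;0 0 0 0 0 1.95 0;0 0 0 0 0 1.95 0;0 0 0 0 0 1.95 0'
```

```text
time_s: 2.7
position: [0.5186, -0.1554, 0.2036]
tool_rot: [[1.0, 0.0, -0.002], [0.0, -1.0, -0.0], [-0.002, 0.0, -1.0]]
ft_force: [-10.0, 1.5, 13.7]
grip_width: -0.0001
gripper_force: 7.3
```

13.7 N at about 11 mm down, so this one is sound. Next is the clip to its left.

```bash
python3 -m creep '0 0 0 0 0 -1.3 0;0 0 0 0 -1.6 -1.3 0;0 0 0 .12 -3.2 -1.3 0;0 0 0 .12 -4.9 -1.3 0;0 0 0 .12 -4.9 -1.3 0;0 0 0 .12 -4.9 -0.7 0;0 0 0 .12 -4.9 -.4 0;0 0 0 .12 -4.9 -.2 0;0 0 0 .12 -4.9 -.1 0;0 0 0 .12 -4.9 0 0;0 0 0 .12 -4.9 0 0;0 0 0 .12 -4.9 0 0'
```

```text
time_s: 3.9
position: [0.5231, -0.0086, 0.2025]
tool_rot: [[1.0, -0.0, 0.0], [-0.0, -1.0, -0.0], [0.0, 0.0, -1.0]]
ft_force: [-4.5, -0.6, 3.4]
grip_width: -0.0002
gripper_force: 2.5
```

3.4 N, so this clip looks tired. I'll check the other two quickly.

```bash
python3 -m creep '0 0 0 0 0 -1.3 0;0 0 0 0 -1.6 -1.3 0;0 0 0 .18 -3.2 -1.3 0;0 0 0 .18 -3.67 -1.3 0;0 0 0 .18 -3.67 -1.3 0;0 0 0 .18 -3.67 -0.7 0;0 0 0 .18 -3.67 -.4 0;0 0 0 .18 -3.67 -.2 0;0 0 0 .18 -3.67 -.1 0;0 0 0 .18 -3.67 0 0;0 0 0 .18 -3.67 0 0;0 0 0 .18 -3.67 0 0'; python3 -m creep '0 0 0 0 0 -1.3 0;0 0 0 0 -1.6 -1.3 0;0 0 0 -.27 -3.2 -1.3 0;0 0 0 -.27 -5.04 -1.3 0;0 0 0 -.27 -5.04 -1.3 0;0 0 0 -.27 -5.04 -0.7 0;0 0 0 -.27 -5.04 -.4 0;0 0 0 -.27 -5.04 -.2 0;0 0 0 -.27 -5.04 -.1 0;0 0 0 -.27 -5.04 0 0;0 0 0 -.27 -5.04 0 0;0 0 0 -.27 -5.04 0 0'
```

```text
time_s: 5.1
position: [0.5274, 0.1009, 0.2028]
tool_rot: [[1.0, -0.001, -0.004], [-0.001, -1.0, 0.0], [-0.004, -0.0, -1.0]]
ft_force: [-11.3, 0.5, 17.0]
grip_width: -0.0002
gripper_force: 8.4
time_s: 6.3
position: [0.5199, 0.2521, 0.2031]
tool_rot: [[1.0, -0.001, -0.003], [-0.001, -1.0, 0.0], [-0.003, -0.0, -1.0]]
ft_force: [-10.3, 1.2, 15.5]
grip_width: 0.0001
gripper_force: 7.7
```

Only the third clip from the left, with its hinge at about (0.574, -0.019), is tired: 3.4 N against 13.7, 17.0 and 15.5 N. I'll re-measure it now while the arm is out of the way, and lift off first.

```bash
python3 -m creep '0 0 0 0 0 -1.3 0;0 0 0 0 0 -3 50;0 0 0 0 0 -3.3 50;0 0 0 0 0 -3.3 50'; python3 - <<'E'
from h import *
from rig import get_image
np.set_printoptions(precision=4,suppress=True)
p=get_image("top")
for c,P in blobs(p,green(p["image"]),100):
    r=clip(P);print(c,r["hinge"],r["ang"],r["size"])
E
```

```text
time_s: 6.7
position: [0.5208, 0.2519, 0.3029]
tool_rot: [[1.0, -0.001, 0.004], [-0.001, -1.0, 0.001], [0.004, -0.001, -1.0]]
ft_force: [0.6, 0.8, -0.3]
grip_width: 0.0434
gripper_force: 0.0
[239.5626 188.5256] [0.5804 0.0991] -3.4152803 (0.05548661947250366, 0.12466303259134293)
[278.8048 189.3733] [ 0.5745 -0.0192] -12.280123 (0.05799292027950287, 0.12579284608364105)
[327.742  189.4688] [ 0.5703 -0.1669] -12.464289 (0.05812828615307808, 0.126127690076828)
[196.1909 181.5519] [0.5881 0.2373] 166.95406 (0.05625876411795616, 0.0782499685883522)
```

```bash
python3 -m creep '0 0 .6 .6 1.6 0 50;0 0 1.54 1.2 3.2 0 50;0 0 1.54 1.8 4.8 0 50;0 0 1.54 1.8 6.4 0 50;0 0 1.54 1.8 8 0 50;0 0 1.54 1.8 9.05 .5 50;0 0 1.54 1.8 9.05 1.5 50;0 0 1.54 1.8 9.05 1.7 50;0 0 1.54 1.8 9.05 1.7 50;0 0 1.54 1.8 9.05 1.7 50'; python3 - <<'E'
from rig import get_image,env
import cv2
p=get_image("wrist");cv2.imwrite("pics/w2.png",p["image"]);s=env.observe();print(s["position"],s["tool_rot"])
E
```

```text
time_s: 7.75
position: [0.5746, -0.018, 0.2505]
tool_rot: [[0.977, -0.212, 0.0], [-0.212, -0.977, 0.0], [0.0, -0.0, -1.0]]
ft_force: [0.4, 0.3, 0.1]
grip_width: 0.0503
gripper_force: 0.0
[ 0.57459499 -0.01798307  0.25096116] [[ 9.77196711e-01 -2.12333311e-01  1.07363728e-03]
 [-2.12333211e-01 -9.77197301e-01 -2.07039481e-04]
 [ 1.09311683e-03 -2.56505512e-05 -9.99999402e-01]]
```

View pics/w2.png

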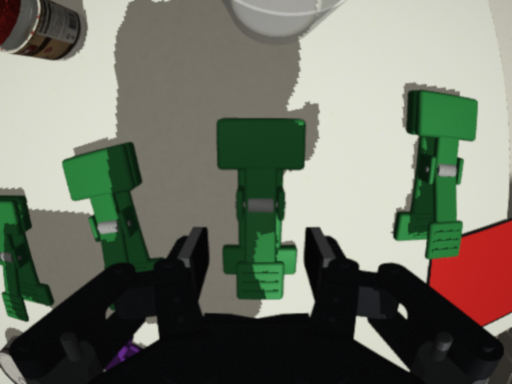

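The clip is centred between the fingers (hinge at pixel (260,205)), with nothing in the way. I'll go down around the waist and close gently.

```bash
python3 -m creep '0 0 0 0 0 1 50;0 0 0 0 0 1.8 50;0 0 0 0 0 2.2 50;0 0 0 0 0 2.4 50;0 0 0 0 0 2.43 50;0 0 0 0 0 2.43 44;0 0 0 0 0 2.43 40;0 0 0 0 0 2.43 36;0 0 0 0 0 2.43 33;0 0 0 0 0 2.43 32;0 0 0 0 0 2.43 32;0 0 0 0 0 2.43 32' 20
```

```text
time_s: 9.0
position: [0.5746, -0.0187, 0.1781]
tool_rot: [[0.977, -0.213, 0.001], [-0.213, -0.977, -0.0], [0.001, 0.0, -1.0]]
ft_force: [-0.5, -0.5, 5.9]
grip_width: 0.0336
gripper_force: 20.8
```

```bash
python3 -m creep '0 0 0 -.3 .06 -.03 32;0 0 0 -.8 .17 -.03 32;0 0 0 -1.4 .3 -.03 32;0 0 0 -2 .43 -.03 32;0 0 0 -2.6 .57 -.03 32;0 0 0 -3.2 .7 -.03 32;0 0 0 -3.8 .83 -.03 32;0 0 0 -4.4 .96 -.03 32;0 0 0 -4.9 1.07 -.03 32;0 0 0 -5.2 1.13 -.03 32;0 0 0 -5.36 1.17 -.03 32;0 0 0 -5.36 1.17 -.03 32'; python3 - <<'E'
from h import *
from rig import get_image
np.set_printoptions(precision=4,suppress=True)
p=get_image("wrist");cv2.imwrite("pics/w3.png",p["image"])
E
```

```text
time_s: 10.2
position: [0.4095, -0.0186, 0.1783]
tool_rot: [[0.977, -0.214, -0.0], [-0.214, -0.977, 0.0], [-0.0, -0.0, -1.0]]
ft_force: [0.5, -0.1, -0.8]
grip_width: 0.0338
gripper_force: 20.0
```

View pics/w3.png

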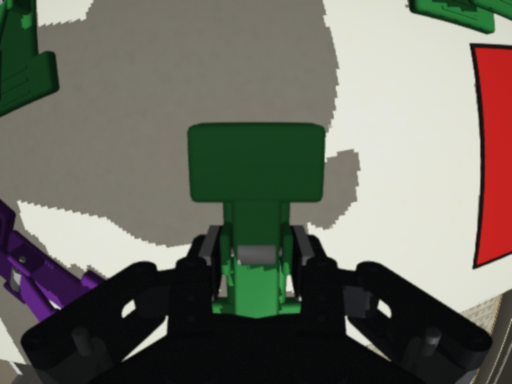

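The clip is held square between the fingers, with the mat to the right at pixel (490,150) and the sound clip's tail at the top right out of the path. I'll slide it sideways onto the mat.

```bash
python3 -m creep '0 0 0 .06 .3 0 32;0 0 0 .2 .9 0 32;0 0 0 .35 1.6 0 32;0 0 0 .52 2.4 0 32;0 0 0 .7 3.2 0 32;0 0 0 .87 4 0 32;0 0 0 1.05 4.8 0 32;0 0 0 1.22 5.6 0 32;0 0 0 1.4 6.4 0 32;0 0 0 1.55 7.1 0 32;0 0 0 1.65 7.6 0 32;0 0 0 1.7 7.8 0 32'; python3 -m creep '0 0 0 0 0 0 32;0 0 0 0 0 0 50;0 0 0 0 0 0 56;0 0 0 0 0 0 56;0 0 0 0 0 0 56;0 0 0 0 0 -.6 56;0 0 0 0 0 -1.6 56;0 0 0 0 0 -3 40;0 0 0 0 0 -3 0;0 0 0 0 0 -3 0;0 0 0 0 0 -3 0;0 0 0 0 0 -3 0'; python3 - <<'E'
from h import *
from rig import get_image
p=get_image("wrist");cv2.imwrite("pics/w4.png",p["image"])
np.set_printoptions(precision=4,suppress=True)
p=get_image("top")
for c,P in blobs(p,green(p["image"]),60):
    r=clip(P);print(c,r["hinge"],r["pad"],r["ang"],r["size"])
E
```

```text
time_s: 11.45
position: [0.4097, -0.2597, 0.1781]
tool_rot: [[0.977, -0.215, 0.0], [-0.215, -0.977, -0.0], [0.001, 0.0, -1.0]]
ft_force: [-0.6, 0.3, -0.8]
grip_width: 0.0334
gripper_force: 20.1
time_s: 12.65
position: [0.4096, -0.2579, 0.2671]
tool_rot: [[0.977, -0.213, -0.002], [-0.213, -0.977, 0.002], [-0.002, -0.001, -1.0]]
ft_force: [-0.1, -0.4, -0.3]
grip_width: 0.0005
gripper_force: 0.0
[239.5789 188.5368] [0.5804 0.099 ] [0.5285 0.1019] -3.1579041 (0.055673740804195404, 0.1245339885354042)
[327.7878 189.5025] [ 0.57   -0.1663] [ 0.5194 -0.1544] -13.313436 (0.05833738297224045, 0.1261468380689621)
[192.41   192.9498] [0.5708 0.2423] [0.5201 0.2538] -12.790557 (0.05770459398627281, 0.12461072951555252)
[360.3057 227.3758] [ 0.4508 -0.2586] [ 0.4621 -0.2078] -102.56629 (0.039954774081707, 0.03765242546796799)
```

View pics/w4.png

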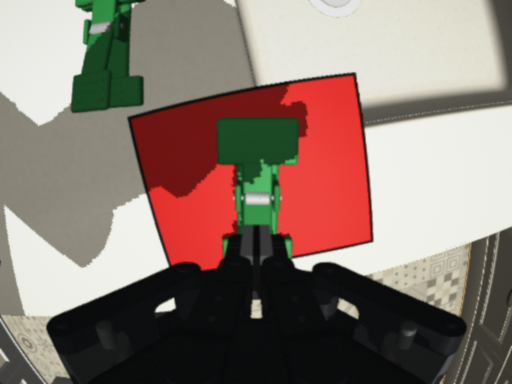

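The clip lies flat on the red mat, hinge at pixel (258,200). I'll move back 52 mm over its pad and press gently about 9 to 10 mm.

```bash
python3 -m creep '0 0 0 -.9 0 0 0;0 0 0 -1.73 0 0 0;0 0 0 -1.73 0 0 0;0 0 0 -1.73 0 .9 0;0 0 0 -1.73 0 1.4 0;0 0 0 -1.73 0 1.7 0;0 0 0 -1.73 0 1.85 0;0 0 0 -1.73 0 1.95 0;0 0 0 -1.73 0 2.03 0;0 0 0 -1.73 0 2.08 0;0 0 0 -1.73 0 2.08 0;0 0 0 -1.73 0 2.08 0'; python3 -m creep '0 0 0 0 0 0 0;0 0 0 0 0 0 0;0 0 0 0 0 0 0'
```

```text
time_s: 13.95
position: [0.359, -0.247, 0.206]
tool_rot: [[0.977, -0.213, 0.0], [-0.213, -0.977, -0.0], [0.0, 0.0, -1.0]]
ft_force: [-2.7, -0.2, 3.2]
grip_width: -0.0001
gripper_force: 1.7
time_s: 14.25
position: [0.359, -0.247, 0.2059]
tool_rot: [[0.977, -0.213, 0.0], [-0.213, -0.977, -0.0], [0.0, 0.0, -1.0]]
ft_force: [-2.2, 0.4, 4.1]
grip_width: -0.0
gripper_force: 1.7
```

```bash
python3 -m creep '0 0 0 0 0 .06 0;0 0 0 0 0 .06 0;0 0 0 0 0 .06 0;0 0 0 0 0 .12 0;0 0 0 0 0 .12 0;0 0 0 0 0 .12 0'; python3 -m creep '0 0 0 0 0 -.5 0;0 0 0 0 0 -1.5 0;0 0 0 0 0 -3 0;0 0 0 0 2 -4.5 0;0 0 0 0 4 -4.5 0;0 0 0 0 6 -4.5 0;0 0 0 0 6 -4.5 0;0 0 0 0 6 -4.5 0'; python3 - <<'E'
from h import *
from rig import get_image
np.set_printoptions(precision=4,suppress=True)
p=get_image("top");cv2.imwrite("pics/end.png",p["image"])
for c,P in blobs(p,green(p["image"]),60):
    r=clip(P);print(c,r["hinge"],r["ang"],r["size"])
E
```

```text
time_s: 14.85
position: [0.359, -0.247, 0.2022]
tool_rot: [[0.977, -0.213, -0.0], [-0.213, -0.977, 0.0], [-0.0, -0.0, -1.0]]
ft_force: [-3.3, 0.6, 5.2]
grip_width: 0.0001
gripper_force: 2.5
time_s: 15.65
position: [0.3194, -0.427, 0.3371]
tool_rot: [[0.976, -0.217, 0.001], [-0.217, -0.976, -0.003], [0.002, 0.002, -1.0]]
ft_force: [0.3, -0.5, -0.3]
grip_width: 0.0
gripper_force: 0.0
[239.5697 188.5132] [0.5802 0.0991] -3.1925578 (0.055714212357997894, 0.12453823536634445)
[327.8078 189.5187] [ 0.5699 -0.1673] -12.274331 (0.057824503630399704, 0.12599533796310425)
[192.3931 193.0207] [0.571  0.2426] -13.03558 (0.05785728618502617, 0.12501047551631927)
[360.9107 242.7091] [ 0.4101 -0.2567] -12.137838 (0.05833221599459648, 0.12512752413749695)
```

View pics/end.png

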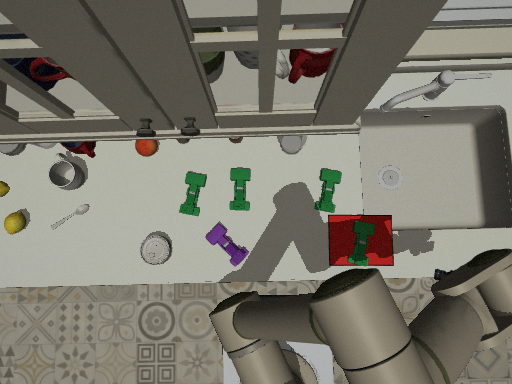

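The tired clip lies on the mat at pixel (361,243). The other clips and the bystanders haven't moved, and the arm is clear. Handing in.

```bash
python3 -c "
from rig import job
print(job.close_job())"
```

```text
the job is handed in; nothing more can be done
None
```

The tired clip, third from the left, is on the red mat and gave about 4–5 N when squeezed again there; the other three gave 14–17 N and lie where they were, and the job is handed in (no verdict returned).

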